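# Make up two fitting kits for the pump test bench

## Task

Make up two kits of hydraulic parts from the stock on the bench: the tee, the elbow and the small hexagon plug go into the three-compartment tray, the pressure gauge and the large hexagon plug into the two-compartment tray. Put one part in each compartment, resting on the tray's floor the same way up as it stands on the bench now, set down rather than dropped. Leave the bolt, the nut and the spanner where they are.

Things in the scene. Friction and masses are not known exactly. Their poses are not given: they have to be found in the camera images.
- tee_center (a point): Steel hydraulic tee, branch up: 30 mm cubic body on the bench, two threaded ends (22 mm dia., axis 15 mm up) along +x and -x, 62 mm overall, a third (22 mm dia.) up to 46 mm. From above: a bar with a round stub in the middle. The point is on the body's vertical axis, 23 mm above its underside; x, y level, z up. 0.22 kg. Grip the body faces y = +-15 mm, 0 to 30 mm up.
- elbow_center (a point): Steel 90-degree hydraulic elbow: 28 mm cubic body on the bench, a hexagon nut (28 mm across flats) level along +x, a threaded end (20 mm dia.) up to 46 mm. It reaches from x = -14 to +36 mm. From above: one arm only. The point is on the body's vertical axis, 23 mm above the underside; x, y level, z up. 0.19 kg. Grip the body faces y = +-14 mm, 0 to 28 mm up.
- plug_small_center (a point): Small steel hexagon blanking plug standing on its head, thread up: head 27 mm across flats (31 over corners), 15 mm high; thread 17 mm dia.; 30 mm high in all. Two flats face +y and -y. The point is on its axis, 15 mm above the underside; x, y level, z up. 0.075 kg.
- gauge_center (a point): Pressure gauge lying on its back, white dial up: round steel case 50 mm dia., 28 mm high, with a brass stem sticking out level along -x to 46 mm from the dial's centre. The point is at the centre of the case, 14 mm above the underside; x, y level, z up. 0.16 kg. Grip the case across y.
- plug_large_center (a point): Large steel hexagon blanking plug standing on its head, thread up: head 46 mm across flats (53 over corners), 18 mm high; thread 33 mm dia.; 38 mm high in all. Two flats face +y and -y. The point is on its axis, 19 mm above the underside; x, y level, z up. 0.27 kg.
- tray3: Red plastic tray with three compartments in a row along its x, fixed, left or right of the stock, x roughly away from the robot. 258 mm (x) by 140 mm (y), outer walls 28 mm high, dividers 24 mm, walls and floor 3 mm thick. Origin at the centre of its underside; compartment centres at x = -85, 0, +85 mm, y = 0, each 82 (x) by 134 mm (y) inside.
- tray2: Red plastic tray with two compartments in a row along its x, fixed, on the other side of the stock, x roughly away from the robot. 219 mm (x) by 140 mm (y), outer walls 28 mm high, divider 24 mm, walls and floor 3 mm thick. Origin at the centre of its underside; compartment centres at x = -54, +54 mm, y = 0, each 105 (x) by 134 mm (y) inside.
- bolt_center (a point): Dark steel bolt standing on its hexagon head among the stock, in no kit: head 30 mm across flats, 13 mm high, shank 20 mm dia., 67 mm high in all. The point is on its axis half-way up. Loose; leave it.
- nut_center (a point): Dark steel hexagon nut lying flat among the stock, in no kit: 36 mm across flats, 16 mm high, open hole of 20 mm. The point is at its centre, 8 mm up. Loose; leave it.
- spanner_grip (a point): Steel open-ended spanner, about 170 mm long, lying flat between the two rows of stock, roughly along world y, in no kit. The point is on its handle. Loose; leave it.
Things that resemble listed ones, but are neither listed nor needed, are in the scene too. Leave any purple or red look-alike of the part that bears gauge_center alone.

How it is judged (in metres and radians):
At the end, for the whole second after the job is handed in: Tee, elbow and small plug in the three-compartment tray, gauge and large plug in the two-compartment tray, one per compartment, on the floor (height within -4/+5 mm), within 0.15 rad of upright, released, at rest; bolt, nut and spanner moved less than 25 mm (((x of tee_center in the frame of tray3 between -0.125 and -0.045 m and y of tee_center in the frame of tray3 between -0.065 and 0.065 m) or (x of elbow_center in the frame of tray3 between -0.125 and -0.045 m and y of elbow_center in the frame of tray3 between -0.065 and 0.065 m) or (x of plug_small_center in the frame of tray3 between -0.125 and -0.045 m and y of plug_small_center in the frame of tray3 between -0.065 and 0.065 m)) and ((x of tee_center in the frame of tray3 between -0.04 and 0.04 m and y of tee_center in the frame of tray3 between -0.065 and 0.065 m) or (x of elbow_center in the frame of tray3 between -0.04 and 0.04 m and y of elbow_center in the frame of tray3 between -0.065 and 0.065 m) or (x of plug_small_center in the frame of tray3 between -0.04 and 0.04 m and y of plug_small_center in the frame of tray3 between -0.065 and 0.065 m)) and ((x of tee_center in the frame of tray3 between 0.045 and 0.125 m and y of tee_center in the frame of tray3 between -0.065 and 0.065 m) or (x of elbow_center in the frame of tray3 between 0.045 and 0.125 m and y of elbow_center in the frame of tray3 between -0.065 and 0.065 m) or (x of plug_small_center in the frame of tray3 between 0.045 and 0.125 m and y of plug_small_center in the frame of tray3 between -0.065 and 0.065 m)) and z of tee_center in the frame of tray3 between 0.022 and 0.031 m and angle between each of tee_center, elbow_center, plug_small_center, gauge_center, plug_large_center's own z axis and vertical below 0.15 rad and linear speed of each of tee, elbow, plug_small, gauge, plug_large below 0.02 m/s and angular speed of each of tee, elbow, plug_small, gauge, plug_large below 0.3 rad/s and z of elbow_center in the frame of tray3 between 0.022 and 0.031 m and z of plug_small_center in the frame of tray3 between 0.014 and 0.023 m and ((x of gauge_center in the frame of tray2 between -0.105 and -0.003 m and y of gauge_center in the frame of tray2 between -0.065 and 0.065 m) or (x of plug_large_center in the frame of tray2 between -0.105 and -0.003 m and y of plug_large_center in the frame of tray2 between -0.065 and 0.065 m)) and ((x of gauge_center in the frame of tray2 between 0.003 and 0.105 m and y of gauge_center in the frame of tray2 between -0.065 and 0.065 m) or (x of plug_large_center in the frame of tray2 between 0.003 and 0.105 m and y of plug_large_center in the frame of tray2 between -0.065 and 0.065 m)) and z of gauge_center in the frame of tray2 between 0.013 and 0.022 m and z of plug_large_center in the frame of tray2 between 0.018 and 0.027 m); the robot touches nothing.
It fails at once if the bolt has been moved (by more than 25 mm) (distance of bolt_center from where it was at the start of the episode above 0.025 m).
It fails at once if the nut has been moved (by more than 25 mm) (distance of nut_center from where it was at the start of the episode above 0.025 m).
It fails at once if the spanner has been moved (by more than 25 mm) (distance of spanner_grip from where it was at the start of the episode above 0.025 m).
It fails at once if a part has been dropped (it falls more than about 25 mm, free of the fingers) ((linear speed of tee above 0.7 m/s and contact force between tee and the fingers below 0.05 N) or (linear speed of elbow above 0.7 m/s and contact force between elbow and the fingers below 0.05 N) or (linear speed of plug_small above 0.7 m/s and contact force between plug_small and the fingers below 0.05 N) or (linear speed of gauge above 0.7 m/s and contact force between gauge and the fingers below 0.05 N) or (linear speed of plug_large above 0.7 m/s and contact force between plug_large and the fingers below 0.05 N)).
It also fails if it takes over 120 s, if anything falls off the work surface, if the arm or the gripper's body presses on something with over 40 N, if the wrist force passes 120 N, or if a joint passes its speed limit or range.

## Robot

A 6-joint arm with a two-finger parallel gripper is mounted at the origin on the work surface. World frame = base frame: x ahead of the robot, y to its left, z up, the work surface at z = 0. Lengths are in mm, angles in rad, forces in N, time in s.
With the tool pointing down it reaches from about 275 to 750 mm from the base axis. Payload 10.2 kg.
Tool frame: the origin (TCP) lies at the very end of the fingers, on their centre line; the grasp point (between the pads) lies 19 mm behind it; z points along the fingers, y is the line along which they close (so a half turn about z gives the same grasp; the last joint's range is limited). The gripper opens to 85 mm and grips with 20 to 120 N. Pads are 22 mm wide; open, the fingers measure 114 mm over their backs; the gripper's body (76 mm by 85 mm) begins 54 mm behind the grasp point. The pads swing forward as they close: fully open they stand 13 mm farther back than shut.
Start: joints at [0.949, 0.313, 1.498, -0, 1.331, -0.223], TCP at [203.877, 483.803, 231.294] pointing down, gripper open.
Joint ranges: [-2.94, 2.94], [-0.97, 2.17], [0.19, 2.56], [-1.23, 4.37], [0.02, 3.11], [-2.88, 2.88]. Speed limits (rad/s): [2.39, 2.39, 3.01, 3.14, 3.14, 3.14].

## Interface

Orientations are given as a unit quaternion [w, x, y, z].
In Python, from rig import ctrl, vision gives the robot as it stands. The module is installed in compiled form; this text tells all that it offers.
- The arm moves only by the tool play_rows, never from a script. Its arguments are lists of equal length, an entry for each row: "translation": the shift along the tool's x, y, z in m, a list of three; "rotation": the turn, a rotation vector about the tool's x, y, z in rad, a list of three; "gripper": the gripper's target within -1 to 1 (shut at 1, half-way at 0, fully open at -1). A call has 1 to 10 rows; each row is the pose to reach, as a shift and turn from the pose commanded when the call began, along the tool's axes at that moment; what a row does not reach only later rows make up. A row lasts 1/8 s, in which the tool goes at most 62.5 mm and 10.7 degrees, less where a joint would pass 70% of its speed; a pose out of reach is approached as far as the arm can. A call with a gripper value outside its range is refused whole. The fingers move at their own pace and stop on an object; "force" is the grip in N (left out, the last holds). Time passes only in rows, so rows that repeat a pose let the fingers close. It gives the time, the measured TCP pose, the force, the opening and the grip force at its end, in the units of the state.
- ctrl.sense(): the state, without advancing time (a new reading comes with each control period).
- vision.capture(name): name is "scene" or "top" or "wrist"; returns a dict with "pixels" (480x640x3 uint8, red, green, blue), "vfov" (degrees; the focal length in pixels is half the picture's height over the tangent of half this angle, whatever the lens; pixels are square), "cx", "cy" (the principal point, pixels), "rvec" (rotation vector, rad) and "tvec" (3), from world to camera coordinates, as OpenCV has them; the wrist camera has in their place "mount" (4x4, takes a point from camera to tool coordinates, whose origin is the TCP and whose axes are the flange's). Camera axes: x right, y down, z forward; pixel columns grow to the right and rows downward; lengths in mm; the calibration is good to about 2 mm. A picture is of the moment at which its call begins: read the wrist's pose just before it. There is no depth.
- ctrl.finish_job(): hands the job in; it is judged then, once.
The state is a dict: "time_s": time; "joints": joint angles; "dq": joint speeds; "tau": joint torques, N m; "eef_pos": TCP position; "ee_rot": TCP orientation; "force": force on the tool from outside, world axes, zero at the start; "wrist_torque": the same for the moment, N m; "grip_width": opening from 0.0 (shut) to 1.0 (fully open); "grip_force": force on a finger pad.
Only numpy, scipy, OpenCV 4.12 (cv2) and the standard library are available. Lean on these libraries where they do the work, as an engineer would, in place of code of your own. Each camera call takes 0.05 s, during which the arm holds its last target. There are 200 camera calls.

## Working session

There is one attempt and no reset: what is moved stays moved. The work goes in short steps, Python scripts to look and compute and a tool call to move; the robot and the scene stay as the last step left them, time stands still between calls to the robot, and variables do not carry over. Pictures are saved under pics/ and viewed, at most 14 in all, crops included, and the job is handed in when it is done.

Besides the shell and the picture viewer there is one more tool, called after "Request:" in YAML: its name, and indented under it one key for each argument. play_rows: Moves the arm, as the interface text tells. Its arguments: {"type":"object","properties":{"translation":{"type":"array"},"rotation":{"type":"array"},"gripper":{"type":"array"},"force":{"type":"number"}},"required":["translation","rotation","gripper"]}

```bash
mkdir -p pics; cat > h.py <<'E'
import numpy as np, cv2
from scipy.spatial.transform import Rotation as R
from rig import ctrl, vision
def snap(n,f):
    s=ctrl.sense(); c=vision.capture(n); cv2.imwrite('pics/'+f,c['pixels'][:,:,::-1])
    np.save('pics/'+f+'.npy',dict(c=c,s=s),allow_pickle=True); return c,s
def load(f):
    d=np.load('pics/'+f+'.npy',allow_pickle=True).item(); return d['c'],d['s']
def pose(c,s):
    if 'mount' in c:
        q=np.array(s['ee_rot']); T=np.eye(4); T[:3,:3]=R.from_quat(q[[1,2,3,0]]).as_matrix(); T[:3,3]=s['eef_pos']
        M=T@np.array(c['mount']); return M[:3,:3],M[:3,3]
    A=R.from_rotvec(np.ravel(c['rvec'])).as_matrix(); return A.T,-A.T@np.ravel(c['tvec'])
def ray(f,p):
    c,s=load(f); A,o=pose(c,s); fl=240/np.tan(np.radians(c['vfov'])/2)
    return o,A@np.array([(p[0]-c['cx'])/fl,(p[1]-c['cy'])/fl,1.])
def onz(f,p,z):
    o,d=ray(f,p); return o+d*(z-o[2])/d[2]
def tri(*fp):
    P=[];b=[]
    for f,p in fp:
        o,d=ray(f,p); d=d/np.linalg.norm(d); m=np.eye(3)-np.outer(d,d); P.append(m); b.append(m@o)
    return np.linalg.lstsq(np.vstack(P),np.hstack(b),rcond=None)[0]
E
python3 - <<'E'
from h import *
for n in('scene','top','wrist'):
    c,s=snap(n,n+'0.png'); A,o=pose(c,s); print(n,c['vfov'],c['cx'],c['cy'],o.round(),A.round(2).tolist())
print(s)
E
```

```text
scene 47.505824848909555 331.48181158007674 236.0811932560879 [1260.  553.  773.] [[-0.49, 0.55, -0.67], [0.87, 0.3, -0.39], [-0.01, -0.78, -0.63]]
top 49.273804178023624 322.7606111246869 251.27992975992717 [ 327.   91. 1332.] [[-0.02, -0.99, 0.14], [-1.0, 0.02, 0.01], [-0.01, -0.14, -0.99]]
wrist 71.46550658139809 321.3789365842723 240.32384566286387 [130. 514. 373.] [[0.39, 0.88, 0.29], [0.92, -0.37, -0.12], [-0.0, 0.31, -0.95]]
{'time_s': 0.1, 'joints': array([ 9.48627840e-01,  3.13384365e-01,  1.49833012e+00, -4.56784696e-05,
        1.33101780e+00, -2.23407947e-01]), 'dq': array([ 0.00054758,  0.00084127, -0.00083754,  0.00152855,  0.00119156,
        0.00010765]), 'tau': array([ 4.26265920e-03, -4.12896824e+01, -2.60137957e+01, -4.76819821e-05,
        3.01081323e-03,  4.38551399e-05]), 'eef_pos': array([203.73621746, 483.61142609, 230.80892805]), 'ee_rot': array([-2.13569048e-04,  1.98056555e-01,  9.80190428e-01, -5.28745249e-04]), 'force': array([ 0.22227322,  0.59744994, -0.18281724]), 'wrist_torque': array([0.04799829, 0.04643641, 0.00110359]), 'grip_force': 0.0, 'grip_width': 0.9989431973408224}
```

View pics/top0.png

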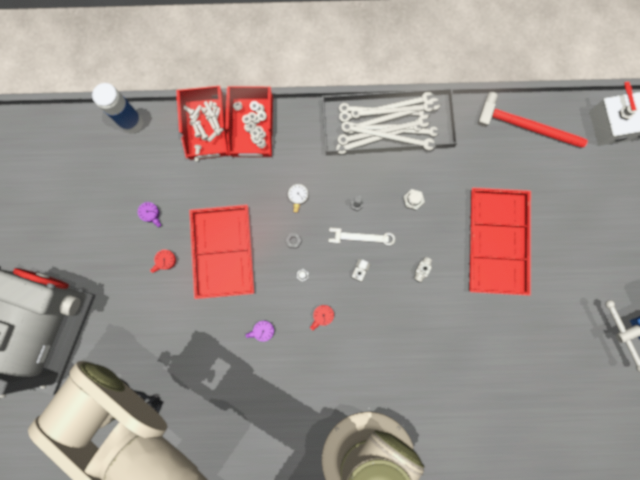

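View pics/scene0.png

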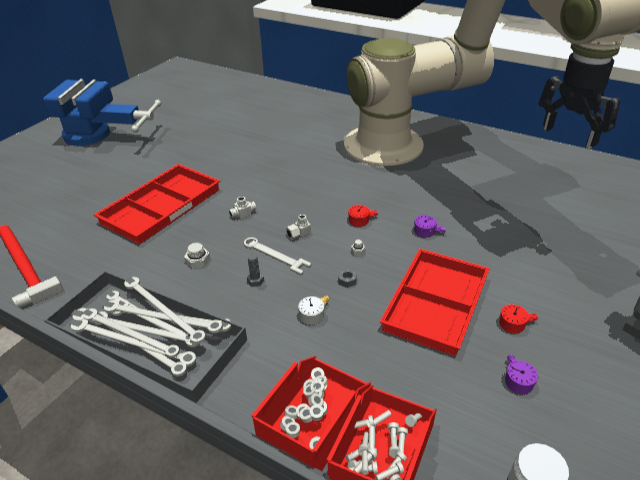

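The top view shows the white gauge (298,194) with its red and purple look-alikes at (148,212), (165,260), (263,331) and (323,315). It also shows the large plug (414,199), bolt (357,203), nut (293,241), small plug (303,275), elbow (360,270) and tee (424,268). tray2 is at (222,252) and tray3 at (500,242). For the gauge I choose the white dial with the brass stem.

```bash
python3 - <<'E'
from h import *
for n,p,z in [('gauge',(298,194),28),('pl',(414,199),38),('bolt',(357,203),67),('nut',(293,241),16),('ps',(303,275),30),('elbow',(360,270),40),('tee',(424,268),46),('t2',(222,252),14),('t3',(500,242),14)]:
    print(n,onz('top0.png',p,z).round())
for n,c in (('t2',[(191,210),(248,206),(254,293),(196,298)]),('t3',[(472,189),(530,191),(529,294),(469,292)])):
    print(n,[onz('top0.png',p,28).round()[:2].tolist() for p in c])
c,s=load('wrist0.png'); print(np.round(c['mount'],2).tolist())
A=R.from_quat(np.array(s['ee_rot'])[[1,2,3,0]]); print(A.as_matrix().round(3).tolist())
# shift to (490,100,330) with tool y -> world y
d=np.array([440,60,330])-s['eef_pos']; print(A.inv().apply(d).round(1))
E
```

```text
gauge [658. 160.  28.]
pl [ 636. -134.   38.]
bolt [622.  12.  67.]
nut [539. 175.  16.]
ps [450. 150.  30.]
elbow [459.   8.  40.]
tee [ 459. -149.   46.]
t2 [515. 356.  14.]
t3 [ 525. -351.   14.]
t2 [[623.0, 433.0], [630.0, 288.0], [408.0, 273.0], [399.0, 418.0]]
t3 [[661.0, -284.0], [652.0, -431.0], [391.0, -409.0], [399.0, -261.0]]
[[-0.0, -0.95, -0.31, 80.09], [1.0, -0.0, 0.0, -0.94], [-0.0, -0.31, 0.95, -142.14], [0.0, 0.0, 0.0, 1.0]]
[[-0.922, 0.388, -0.001], [0.388, 0.922, -0.001], [0.0, -0.001, -1.0]]
[-382.2 -298.8  -98.9]
```

Request:
play_rows:
  translation:
    - [-0.05, -0.033, -0.003]
    - [-0.1, -0.066, -0.006]
    - [-0.15, -0.099, -0.009]
    - [-0.2, -0.132, -0.012]
    - [-0.25, -0.165, -0.015]
    - [-0.3, -0.198, -0.018]
    - [-0.355, -0.234, -0.019]
    - [-0.355, -0.234, -0.019]
    - [-0.355, -0.234, -0.019]
  rotation:
    - [0, 0, -0.1]
    - [0, 0, -0.2]
    - [0, 0, -0.3]
    - [0, 0, -0.398]
    - [0, 0, -0.398]
    - [0, 0, -0.398]
    - [0, 0, -0.398]
    - [0, 0, -0.398]
    - [0, 0, -0.398]
  gripper: [-1, -1, -1, -1, -1, -1, -1, -1, -1]

```text
time_s: 1.27
eef_pos: [439.9, 130.5, 250.0]
ee_rot: [-0.0, 0.001, 1.0, 0.0]
force: [-1.3, 0.3, 0.4]
grip_width: 1.0
grip_force: 0.0
```

```bash
python3 - <<'E'
from h import *
c,s=snap('wrist','w1.png'); print(s['eef_pos'],s['ee_rot'],s['joints'].round(2))
E
```

```text
[439.86475222 130.48694752 250.04611782] [-4.00895125e-04  6.63831584e-04  9.99999692e-01  1.24364393e-04] [ 0.03  0.15  1.65  0.    1.34 -1.54]
```

Request:
play_rows:
  translation:
    - [0, -0.055, 0]
    - [0, -0.11, 0]
    - [0, -0.165, 0]
    - [0, -0.23, 0]
    - [0, -0.23, 0]
    - [0, -0.23, 0]
  rotation:
    - [0, 0, 0]
    - [0, 0, 0]
    - [0, 0, 0]
    - [0, 0, 0]
    - [0, 0, 0]
    - [0, 0, 0]
  gripper: [-1, -1, -1, -1, -1, -1]

```text
time_s: 2.08
eef_pos: [439.9, -98.4, 250.3]
ee_rot: [-0.0, -0.0, 1.0, 0.0]
force: [0.8, 0.1, 0.6]
grip_width: 1.0
grip_force: 0.0
```

```bash
python3 - <<'E'
from h import *
c,s=snap('wrist','w2.png'); print(s['eef_pos'],s['ee_rot'],s['joints'].round(2))
for n in 'w1','w2': cv2.imwrite(f'pics/{n}b.png',cv2.resize(cv2.imread(f'pics/{n}.png'),(800,600),interpolation=cv2.INTER_CUBIC))
E
```

```text
[439.94468761 -98.38317421 250.31309005] [-2.74951959e-05 -2.46560078e-04  9.99999948e-01  2.03909995e-04] [-0.48  0.13  1.67  0.    1.34 -2.05]
```

View pics/w1b.png

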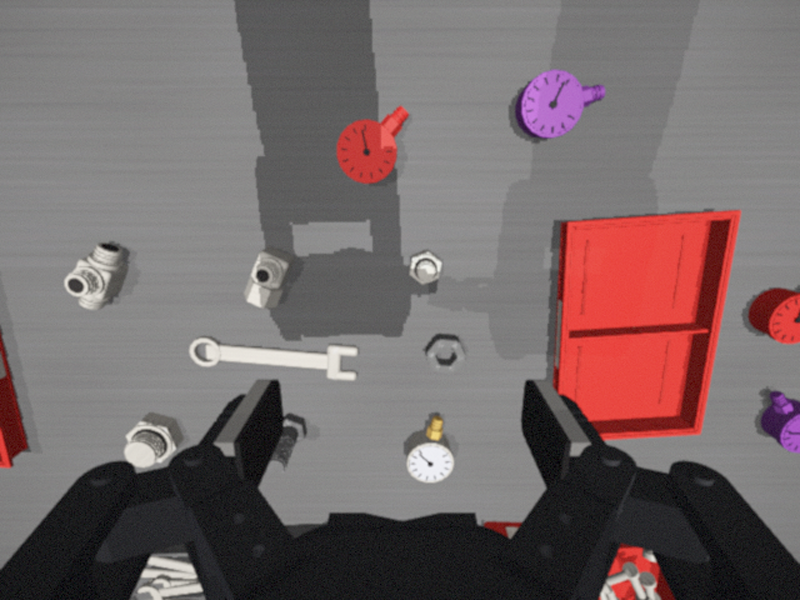

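View pics/w2b.png

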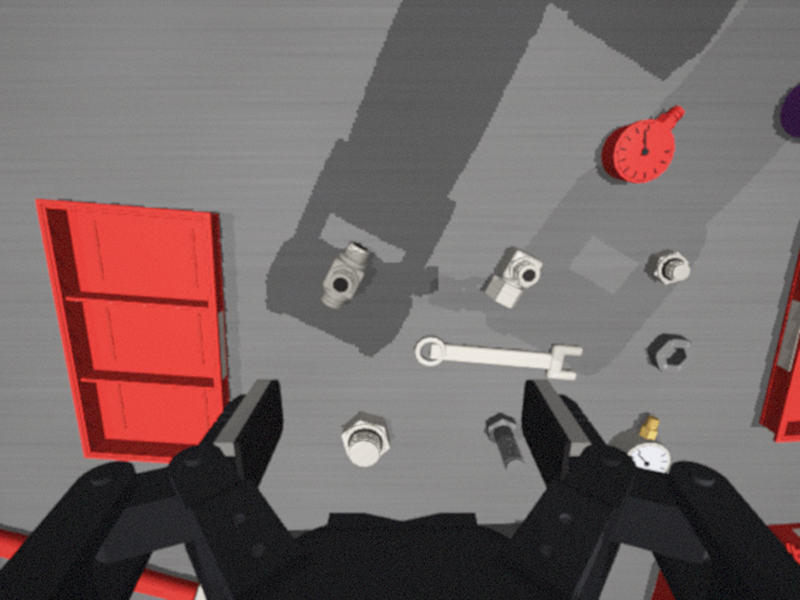

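w1 and w2 show all five parts (800-px coordinates):
- Tee stub: (76,285) / (341,285)
- Elbow stub: (266,275) / (529,276)
- Small plug: (425,268) / (678,270)
- Gauge: (430,463) / (653,458)
- Large plug: (143,450) / (366,452)

Next is one close montage to check the choice and refine these.

```bash
python3 - <<'E'
from h import *
cs=[('w1',76,280),('w1',268,278),('w1',425,266),('w1',430,455),('w2',345,278),('w2',518,280),('w2',673,268),('w2',650,450),('w1',150,440),('w2',366,442)]
cells=[]
for n,x,y in cs:
    x0,y0=int(x/1.25)-30,int(y/1.25)-30
    im=cv2.imread(f'pics/{n}.png')[y0:y0+60,x0:x0+60]
    im=cv2.resize(im,(200,200),interpolation=cv2.INTER_CUBIC)
    for k in range(0,200,33): cv2.line(im,(k,0),(k,5),(0,255,255)); cv2.line(im,(0,k),(5,k),(0,255,255))
    cells.append(im); print(n,x0,y0)
for i in range(2): cells.append(np.zeros((200,200,3),np.uint8))
cv2.imwrite('pics/m1.png',np.vstack([np.hstack(cells[i:i+4]) for i in (0,4,8)]))
# trays red mask corners
for n,sel in (('w1',lambda x:(x>430)&(x<600)),('w2',lambda x:x<200)):
    im=cv2.imread(f'pics/{n}.png').astype(int); m=((im[:,:,2]>90)&(im[:,:,1]<70)&(im[:,:,0]<80)).astype(np.uint8)
    k,l,st,ce=cv2.connectedComponentsWithStats(m)
    for i in range(1,k):
        if st[i,4]>5000:
            cn=max(cv2.findContours((l==i).astype(np.uint8),0,2)[0],key=len)
            print(n,st[i],cv2.approxPolyDP(cn,5,True)[:,0].tolist())
E
```

```text
w1 30 194
w1 184 192
w1 310 182
w1 314 334
w2 246 192
w2 384 194
w2 508 184
w2 490 330
w1 90 322
w2 262 323
w1 [ 442  169  149  184 7871] [[585, 169], [544, 171], [550, 175], [536, 178], [550, 171], [557, 173], [552, 178], [564, 175], [564, 183], [556, 184], [563, 184], [556, 204], [553, 255], [509, 259], [512, 245], [504, 246], [514, 232], [503, 239], [510, 228], [504, 220], [507, 232], [499, 225], [493, 229], [497, 237], [489, 236], [495, 245], [482, 243], [483, 251], [475, 244], [484, 261], [476, 254], [477, 260], [461, 256], [467, 261], [454, 264], [461, 248], [457, 252], [454, 241], [450, 252], [458, 236], [451, 234], [454, 178], [462, 177], [449, 178], [442, 308], [482, 352], [558, 344], [590, 173]]
w2 [  31  160  153  211 9756] [[32, 160], [68, 362], [135, 370], [159, 355], [183, 320], [173, 252], [179, 249], [174, 171], [167, 170], [174, 309], [173, 300], [81, 292], [86, 283], [78, 281], [83, 279], [77, 278], [71, 240], [163, 248], [167, 241], [73, 233], [62, 183], [67, 178], [60, 170], [90, 168]]
```

View pics/m1.png

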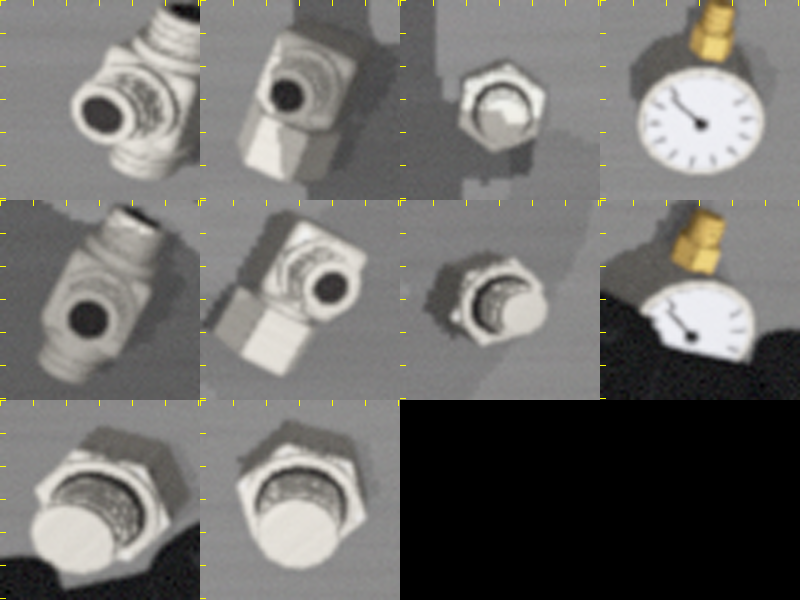

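The montage confirms the tee with its branch up, the elbow with one arm, both plugs thread up, and the white gauge with a brass stem. The look-alikes are excluded. Now I triangulate.

```bash
python3 - <<'E'
from h import *
L={'tee':((60.3,228.2),(272.7,228)),'elbow':((210.4,220.8),(423.3,220.4)),'elbA':((211,200.4),(413.4,198.5)),'elbB':((231.1,210.6),(432.9,210.5)),'elbN':((211,246),(408,246.5)),
'ps':((340.9,217.1),(545.2,217.3)),'gauge':((344.3,371.2),(517.3,370.8)),'stem':((347.6,347.2),(520.3,345)),'pl':((111.9,364),(291.4,363.5)),'teeEnd':((85.5,197.6),(286.8,196.5))}
for n,(a,b) in L.items(): print(n,tri(('w1.png',a),('w2.png',b)).round(1))
print('teeends',onz('w2.png',(286.8,196.5),15+8),onz('w2.png',(265.5,243),15+8))
def hexy(f,c,o,z): print(f,[onz(f,(o[0]+x/3.333,o[1]+y/3.333),z)[:2].round(1).tolist() for x,y in c])
hexy('w1.png',[(108,62),(145,88),(140,130),(103,150),(62,127),(62,80)],(310,182),15)
hexy('w1.png',[(85,52),(37,92),(168,122),(125,158)],(90,322),18)
hexy('w2.png',[(93,45),(160,70),(165,115),(42,87)],(262,323),18)
for f,g,P in(('t2','w1.png',[(451,178),(592,169),(560,346)]),('t3','w2.png',[(31,160),(174,171),(68,365),(188,368)])):
    print(f,[onz(g,p,28)[:2].round(1).tolist() for p in P])
print('t2 h',tri(('w1.png',(592,169)),('top0.png',(196,298))),tri(('w1.png',(592,169)),('scene0.png',(489,264))))
print('t3 h',tri(('w2.png',(31,160)),('top0.png',(529,294))),tri(('w2.png',(31,160)),('scene0.png',(179,166))))
E
```

```text
tee [ 458.7 -151.5   46.4]
elbow [450.9  10.6  45. ]
elbA [432.9   5.1  19.6]
elbB [445.1  27.5  22.4]
elbN [486.5   1.7  26.4]
ps [451.1 151.7  29.7]
gauge [660.4 159.7  28. ]
stem [629.4 164.1  17.5]
pl [ 640.9 -137.1   37.5]
teeEnd [ 430.7 -138.3   16.4]
teeends [ 429.1611786  -137.62107868   23.        ] [ 483.98018685 -164.2651269    23.        ]
w1.png [[435.1, 153.9], [444.3, 166.9], [459.3, 165.6], [466.6, 152.7], [458.2, 138.3], [441.4, 138.2]]
w1.png [[614.9, -138.9], [633.3, -161.5], [647.6, -112.0], [664.9, -132.4]]
w2.png [[614.4, -140.0], [625.9, -113.9], [647.0, -112.1], [633.8, -160.8]]
t2 [[408.0, 270.3], [398.6, 420.7], [622.0, 435.7]]
t3 [[389.0, -408.1], [400.5, -257.6], [650.8, -430.6], [655.6, -274.2]]
t2 h [398.29941905 416.31257794  33.52437624] [397.31269558 416.55586968  34.89705508]
t3 h [ 390.09441338 -410.14264654   25.5590275 ] [ 389.26339798 -412.27339463   21.94022761]
```

```bash
cat >> h.py <<'E'
def go(x,y,z,psi):
    """tool-axis shift and turn to a world TCP with tool y turned psi from world y"""
    s=ctrl.sense(); A=R.from_quat(np.array(s['ee_rot'])[[1,2,3,0]])
    G=R.from_matrix(np.array([[-np.cos(psi),-np.sin(psi),0],[-np.sin(psi),np.cos(psi),0],[0,0,-1]]).T)
    d=A.inv().apply(np.array([x,y,z])-s['eef_pos'])/1000; r=(A.inv()*G).as_rotvec()
    print('shift',d.round(4).tolist(),'rot',r.round(3).tolist())
E
python3 -c "
from h import *
go(458.7,-151.5,4,-.45)"
```

```text
shift [-0.0186, -0.0536, 0.2463] rot [0.0, -0.0, 0.451]
```

Request:
play_rows:
  translation:
    - [-0.0188, -0.0531, 0.03]
    - [-0.0188, -0.0531, 0.09]
    - [-0.0188, -0.0531, 0.15]
    - [-0.0188, -0.0531, 0.2]
    - [-0.0188, -0.0531, 0.23]
    - [-0.0188, -0.0531, 0.246]
    - [-0.0188, -0.0531, 0.246]
    - [-0.0188, -0.0531, 0.246]
    - [-0.0188, -0.0531, 0.246]
    - [-0.0188, -0.0531, 0.246]
  rotation:
    - [0, 0, 0.15]
    - [0, 0, 0.3]
    - [0, 0, 0.45]
    - [0, 0, 0.45]
    - [0, 0, 0.45]
    - [0, 0, 0.45]
    - [0, 0, 0.45]
    - [0, 0, 0.45]
    - [0, 0, 0.45]
    - [0, 0, 0.45]
  gripper: [-1, -1, -1, -1, -1, -1, 1, 1, 1, 1]
  force: 60

```text
time_s: 3.38
eef_pos: [459.4, -153.1, 5.6]
ee_rot: [0.001, 0.224, 0.975, -0.0]
force: [-0.4, 2.2, 7.2]
grip_width: 0.34
grip_force: 60.0
```

```bash
python3 -c "
from h import *
go(441.3,-337.7,110,-.085);go(441.3,-337.7,9.5,-.085)"
```

```text
shift [-0.0644, -0.174, -0.1043] rot [-0.001, 0.002, -0.366]
shift [-0.0641, -0.174, -0.0038] rot [-0.001, 0.002, -0.366]
```

Request:
play_rows:
  translation:
    - [0, 0, -0.05]
    - [0, 0, -0.1]
    - [-0.02, -0.055, -0.1]
    - [-0.04, -0.11, -0.1]
    - [-0.0643, -0.174, -0.1]
    - [-0.0643, -0.174, -0.1]
    - [-0.0643, -0.174, -0.055]
    - [-0.0643, -0.174, -0.02]
    - [-0.0643, -0.174, -0.008]
    - [-0.0643, -0.174, -0.004]
  rotation:
    - [0, 0, 0]
    - [0, 0, 0]
    - [0, 0, -0.12]
    - [0, 0, -0.24]
    - [0, 0, -0.366]
    - [0, 0, -0.366]
    - [0, 0, -0.366]
    - [0, 0, -0.366]
    - [0, 0, -0.366]
    - [0, 0, -0.366]
  gripper: [1, 1, 1, 1, 1, 1, 1, 1, 1, 1]

```text
time_s: 4.62
eef_pos: [441.1, -337.3, 8.7]
ee_rot: [0.0, 0.042, 0.999, -0.0]
force: [0.0, -0.5, -2.4]
grip_width: 0.34
grip_force: 60.1
```

Request:
play_rows:
  translation:
    - [0, 0, 0.001]
    - [0, 0, 0.001]
    - [0, 0, 0.001]
    - [0, 0, 0.001]
    - [0, 0, 0.001]
    - [0, 0, -0.03]
    - [0, 0, -0.09]
    - [0, 0, -0.15]
    - [0, 0, -0.15]
  rotation:
    - [0, 0, 0]
    - [0, 0, 0]
    - [0, 0, 0]
    - [0, 0, 0]
    - [0, 0, 0]
    - [0, 0, 0]
    - [0, 0, 0]
    - [0, 0, 0]
    - [0, 0, 0]
  gripper: [1, 1, -0.3, -0.3, -0.3, -0.3, -1, -1, -1]

```text
time_s: 5.75
eef_pos: [442.2, -338.9, 162.9]
ee_rot: [0.003, 0.042, 0.999, -0.003]
force: [-0.7, -0.0, -1.1]
grip_width: 1.002
grip_force: 0.0
```

```bash
python3 - <<'E'
from h import *
c,s=snap('wrist','w3.png'); print(s['eef_pos'],s['joints'].round(2))
go(450.9,10.6,4,-.5)
E
```

```text
[ 442.16985817 -338.92275894  162.89012613] [-0.86  0.44  1.5  -0.    1.19 -2.35]
shift [0.0203, 0.3485, 0.1549] rot [-0.002, 0.003, 0.415]
```

View pics/w3.png

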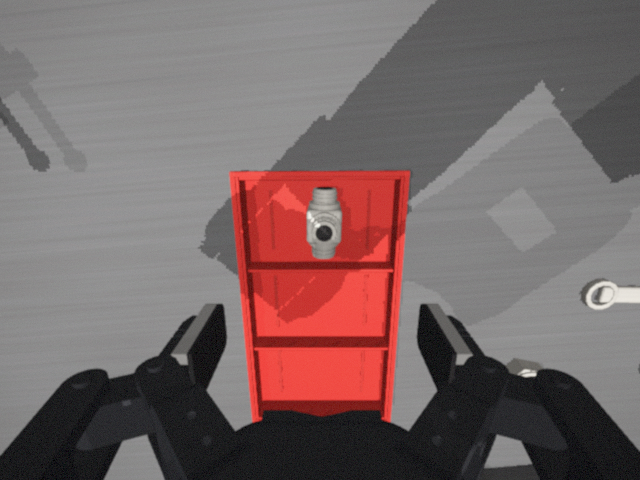

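The wrist picture shows the tee upright in tray3's near compartment at (324,225). Next is the elbow.

Request:
play_rows:
  translation:
    - [0.003, 0.058, 0]
    - [0.006, 0.116, 0]
    - [0.01, 0.174, 0]
    - [0.013, 0.232, 0.01]
    - [0.017, 0.29, 0.03]
    - [0.0203, 0.3485, 0.05]
    - [0.0203, 0.3485, 0.1]
    - [0.0203, 0.3485, 0.135]
    - [0.0203, 0.3485, 0.155]
    - [0.0203, 0.3485, 0.155]
  rotation:
    - [0, 0, 0.1]
    - [0, 0, 0.2]
    - [0, 0, 0.3]
    - [0, 0, 0.415]
    - [0, 0, 0.415]
    - [0, 0, 0.415]
    - [0, 0, 0.415]
    - [0, 0, 0.415]
    - [0, 0, 0.415]
    - [0, 0, 0.415]
  gripper: [-1, -1, -1, -1, -1, -1, -1, -1, -1, -1]

```text
time_s: 7.05
eef_pos: [448.5, 11.9, 1.5]
ee_rot: [-0.002, 0.247, 0.969, -0.0]
force: [0.0, 0.4, 0.4]
grip_width: 1.001
grip_force: 0.0
```

```bash
python3 - <<'E'
from h import *
go(450.9,10.6,4,-.5)
ux=np.array([.9964,-.0854])
p=np.array([526,-345])-11*ux; print(p)
p=p.tolist()
go(*p,110,-.085)
E
```

```text
shift [-0.0027, 0.0, -0.0026] rot [-0.001, -0.005, 0.0]
[ 515.0396 -344.0606]
shift [-0.2285, -0.2806, -0.1093] rot [-0.0, -0.005, -0.415]
```

Request:
play_rows:
  translation:
    - [-0.0025, 0, -0.0025]
    - [-0.0025, 0, -0.0025]
    - [-0.0025, 0, -0.0025]
    - [-0.0025, 0, -0.0025]
    - [-0.0025, 0, -0.0025]
  rotation:
    - [0, -0.005, 0]
    - [0, -0.005, 0]
    - [0, -0.005, 0]
    - [0, -0.005, 0]
    - [0, -0.005, 0]
  gripper: [-1, 1, 1, 1, 1]

```text
time_s: 7.68
eef_pos: [452.5, 10.3, 6.3]
ee_rot: [0.003, 0.247, 0.969, -0.001]
force: [-1.5, 0.3, 6.5]
grip_width: 0.314
grip_force: 59.6
```

```bash
python3 - <<'E'
from h import *
go(515,-344,110,-.085)
E
```

```text
shift [-0.2253, -0.281, -0.1025] rot [-0.001, 0.005, -0.415]
```

Request:
play_rows:
  translation:
    - [0, 0, -0.05]
    - [0, 0, -0.1]
    - [-0.035, -0.044, -0.102]
    - [-0.07, -0.088, -0.102]
    - [-0.105, -0.132, -0.102]
    - [-0.14, -0.176, -0.102]
    - [-0.175, -0.22, -0.102]
    - [-0.21, -0.26, -0.102]
    - [-0.2253, -0.281, -0.102]
    - [-0.2253, -0.281, -0.102]
  rotation:
    - [0, 0, 0]
    - [0, 0, 0]
    - [0, 0, -0.1]
    - [0, 0, -0.2]
    - [0, 0, -0.3]
    - [0, 0, -0.415]
    - [0, 0, -0.415]
    - [0, 0, -0.415]
    - [0, 0, -0.415]
    - [0, 0, -0.415]
  gripper: [1, 1, 1, 1, 1, 1, 1, 1, 1, 1]

```text
time_s: 8.93
eef_pos: [514.4, -345.3, 108.1]
ee_rot: [0.002, 0.043, 0.999, -0.001]
force: [-0.2, 1.2, -2.6]
grip_width: 0.314
grip_force: 59.7
```

```bash
python3 - <<'E'
from h import *
go(515,-344,9,-.085)
E
```

```text
shift [-0.0001, 0.0015, 0.0991] rot [-0.002, 0.004, -0.002]
```

Request:
play_rows:
  translation:
    - [0, 0.0015, 0.05]
    - [0, 0.0015, 0.085]
    - [0, 0.0015, 0.097]
    - [0, 0.0015, 0.1]
    - [0, 0.0015, 0.1]
    - [0, 0.0015, 0.1]
    - [0, 0.0015, 0.1]
    - [0, 0.0015, 0.1]
    - [0, 0.0015, 0.06]
    - [0, 0.0015, 0]
  rotation:
    - [0, 0.002, 0]
    - [0, 0.002, 0]
    - [0, 0.002, 0]
    - [0, 0.002, 0]
    - [0, 0.002, 0]
    - [0, 0.002, 0]
    - [0, 0.002, 0]
    - [0, 0.002, 0]
    - [0, 0.002, 0]
    - [0, 0.002, 0]
  gripper: [1, 1, 1, 1, 1, -0.3, -0.3, -0.3, -0.3, -0.3]

```text
time_s: 10.18
eef_pos: [514.3, -341.9, 108.8]
ee_rot: [-0.0, 0.042, 0.999, 0.0]
force: [0.6, -0.3, 0.4]
grip_width: 0.646
grip_force: 0.0
```

```bash
python3 - <<'E'
from h import *
go(451.1,151.7,110,-.03)
E
```

```text
shift [0.1049, 0.4865, -0.0011] rot [0.0, -0.0, -0.055]
```

Request:
play_rows:
  translation:
    - [0.012, 0.055, 0]
    - [0.024, 0.11, 0]
    - [0.036, 0.165, 0]
    - [0.047, 0.22, 0]
    - [0.059, 0.275, 0]
    - [0.071, 0.33, 0]
    - [0.083, 0.385, 0]
    - [0.095, 0.44, 0]
    - [0.105, 0.4865, 0]
    - [0.105, 0.4865, 0]
  rotation:
    - [0, 0, -0.055]
    - [0, 0, -0.055]
    - [0, 0, -0.055]
    - [0, 0, -0.055]
    - [0, 0, -0.055]
    - [0, 0, -0.055]
    - [0, 0, -0.055]
    - [0, 0, -0.055]
    - [0, 0, -0.055]
    - [0, 0, -0.055]
  gripper: [-0.3, -0.3, -0.3, -0.3, -0.3, -0.6, -0.6, -0.6, -0.6, -0.6]

```text
time_s: 11.42
eef_pos: [451.0, 153.5, 107.9]
ee_rot: [0.001, 0.013, 1.0, -0.001]
force: [1.2, -1.3, -0.1]
grip_width: 0.801
grip_force: 0.0
```

```bash
python3 - <<'E'
from h import *
c,s=snap('wrist','w4.png'); print(s['eef_pos'])
go(451.1,151.7,2.5,-.03)
E
```

```text
[450.98740585 153.50099341 107.85427593]
shift [0.0006, -0.0001, 0.1053] rot [-0.002, 0.003, 0.003]
```

View pics/w4.png

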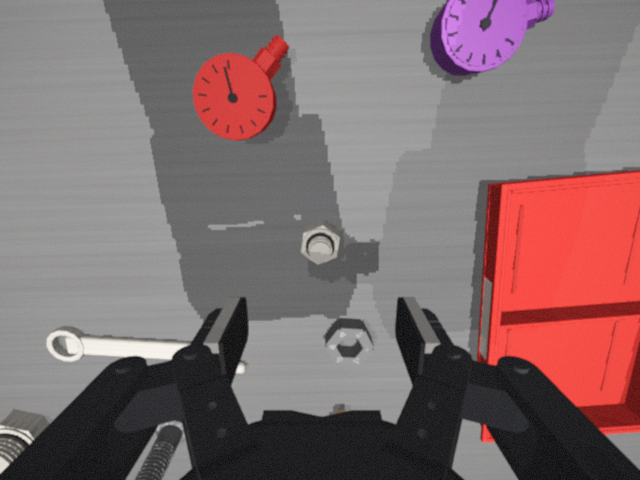

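The small plug is at (320,245), centred between the fingers, and the nut at (349,342) is clear of them.

Request:
play_rows:
  translation:
    - [0.0005, 0, 0.05]
    - [0.0005, 0, 0.085]
    - [0.0005, 0, 0.1]
    - [0.0005, 0, 0.1055]
    - [0.0005, 0, 0.1055]
    - [0.0005, 0, 0.1055]
    - [0.0005, 0, 0.1055]
    - [0.0005, 0, 0.1055]
    - [0.0005, 0, 0.1055]
  rotation:
    - [0, 0.002, 0]
    - [0, 0.002, 0]
    - [0, 0.002, 0]
    - [0, 0.002, 0]
    - [0, 0.002, 0]
    - [0, 0.002, 0]
    - [0, 0.002, 0]
    - [0, 0.002, 0]
    - [0, 0.002, 0]
  gripper: [-0.6, -0.6, -0.6, -0.6, 1, 1, 1, 1, 1]
  force: 50

```text
time_s: 12.6
eef_pos: [452.0, 150.9, 3.4]
ee_rot: [0.001, 0.015, 1.0, -0.001]
force: [-1.6, -1.4, 7.4]
grip_width: 0.302
grip_force: 48.9
```

```bash
python3 - <<'E'
from h import *
go(610.7,-352.3,110,-.085)
E
```

```text
shift [-0.1738, -0.4985, -0.1052] rot [-0.002, 0.002, 0.055]
```

Request:
play_rows:
  translation:
    - [0, 0, -0.05]
    - [-0.005, -0.014, -0.1]
    - [-0.023, -0.066, -0.105]
    - [-0.042, -0.12, -0.105]
    - [-0.061, -0.175, -0.105]
    - [-0.08, -0.23, -0.105]
    - [-0.099, -0.285, -0.105]
    - [-0.118, -0.34, -0.105]
    - [-0.137, -0.395, -0.105]
    - [-0.156, -0.448, -0.105]
  rotation:
    - [0, 0, 0]
    - [0, 0, 0]
    - [0, 0, 0.055]
    - [0, 0, 0.055]
    - [0, 0, 0.055]
    - [0, 0, 0.055]
    - [0, 0, 0.055]
    - [0, 0, 0.055]
    - [0, 0, 0.055]
    - [0, 0, 0.055]
  gripper: [1, 1, 1, 1, 1, 1, 1, 1, 1, 1]

```text
time_s: 13.85
eef_pos: [594.2, -303.2, 108.9]
ee_rot: [0.001, 0.042, 0.999, -0.001]
force: [1.5, 0.5, -0.8]
grip_width: 0.3
grip_force: 49.9
```

Request:
play_rows:
  translation:
    - [-0.018, -0.05, 0]
    - [-0.018, -0.05, 0]
    - [-0.018, -0.05, 0]
  rotation:
    - [0, 0, 0]
    - [0, 0, 0]
    - [0, 0, 0]
  gripper: [1, 1, 1]

```text
time_s: 14.22
eef_pos: [607.5, -352.0, 108.4]
ee_rot: [0.0, 0.042, 0.999, -0.001]
force: [-0.6, 0.7, -0.7]
grip_width: 0.301
grip_force: 49.9
```

```bash
python3 - <<'E'
from h import *
go(610.7,-352.3,6.5,-.085)
E
```

```text
shift [-0.0032, 0.0001, 0.1019] rot [-0.002, 0.0, 0.0]
```

Request:
play_rows:
  translation:
    - [-0.002, 0, 0.05]
    - [-0.002, 0, 0.085]
    - [-0.002, 0, 0.099]
    - [-0.002, 0, 0.1025]
    - [-0.002, 0, 0.1025]
    - [-0.002, 0, 0.1025]
    - [-0.002, 0, 0.1025]
    - [-0.002, 0, 0.1025]
    - [-0.002, 0, 0.06]
    - [-0.002, 0, 0]
  rotation:
    - [0, 0, 0]
    - [0, 0, 0]
    - [0, 0, 0]
    - [0, 0, 0]
    - [0, 0, 0]
    - [0, 0, 0]
    - [0, 0, 0]
    - [0, 0, 0]
    - [0, 0, 0]
    - [0, 0, 0]
  gripper: [1, 1, 1, 1, 1, -0.3, -0.3, -0.3, -0.3, -0.3]

```text
time_s: 15.48
eef_pos: [608.9, -352.3, 108.1]
ee_rot: [-0.001, 0.042, 0.999, -0.0]
force: [0.1, 0.9, 1.1]
grip_width: 0.646
grip_force: 0.0
```

```bash
python3 - <<'E'
from h import *
print(ctrl.sense()['eef_pos'])
go(640.9,-137.1,120,.13)
E
```

```text
[ 608.88559506 -352.34901074  108.05713137]
shift [-0.0136, 0.2172, -0.012] rot [0.0, -0.002, -0.215]
```

Request:
play_rows:
  translation:
    - [-0.003, 0.055, -0.01]
    - [-0.007, 0.11, -0.01]
    - [-0.01, 0.165, -0.01]
    - [-0.0136, 0.2172, -0.01]
    - [-0.0136, 0.2172, -0.01]
    - [-0.0136, 0.2172, 0.03]
    - [-0.0136, 0.2172, 0.08]
    - [-0.0136, 0.2172, 0.1]
    - [-0.0136, 0.2172, 0.106]
    - [-0.0136, 0.2172, 0.106]
  rotation:
    - [0, 0, -0.1]
    - [0, 0, -0.215]
    - [0, 0, -0.215]
    - [0, 0, -0.215]
    - [0, 0, -0.215]
    - [0, 0, -0.215]
    - [0, 0, -0.215]
    - [0, 0, -0.215]
    - [0, 0, -0.215]
    - [0, 0, -0.215]
  gripper: [-1, -1, -1, -1, -1, -1, -1, -1, -1, -1]

```text
time_s: 16.73
eef_pos: [642.3, -138.4, 3.2]
ee_rot: [0.001, -0.065, 0.998, -0.002]
force: [-0.4, 0.3, 0.5]
grip_width: 1.001
grip_force: 0.0
```

Request:
play_rows:
  translation:
    - [0, 0, 0]
    - [0, 0, 0]
    - [0, 0, 0]
    - [0, 0, 0]
  rotation:
    - [0, 0, 0]
    - [0, 0, 0]
    - [0, 0, 0]
    - [0, 0, 0]
  gripper: [1, 1, 1, 1]
  force: 70

```text
time_s: 17.23
eef_pos: [642.3, -138.0, 3.4]
ee_rot: [0.001, -0.065, 0.998, -0.002]
force: [-1.6, 1.0, 7.6]
grip_width: 0.524
grip_force: 71.6
```

```bash
python3 - <<'E'
from h import *
print(ctrl.sense()['eef_pos'])
go(569,356.7,120,.068)
E
```

```text
[ 642.27456122 -138.01818194    3.44000936]
shift [0.0081, 0.4996, -0.1183] rot [-0.003, 0.002, 0.062]
```

Request:
play_rows:
  translation:
    - [0, 0, -0.05]
    - [0, 0, -0.1]
    - [0.001, 0.055, -0.12]
    - [0.002, 0.11, -0.12]
    - [0.003, 0.165, -0.12]
    - [0.004, 0.22, -0.12]
    - [0.005, 0.275, -0.12]
    - [0.006, 0.33, -0.12]
    - [0.007, 0.385, -0.12]
    - [0.008, 0.44, -0.12]
  rotation:
    - [0, 0, 0]
    - [0, 0, 0]
    - [0, 0, 0.062]
    - [0, 0, 0.062]
    - [0, 0, 0.062]
    - [0, 0, 0.062]
    - [0, 0, 0.062]
    - [0, 0, 0.062]
    - [0, 0, 0.062]
    - [0, 0, 0.062]
  gripper: [1, 1, 1, 1, 1, 1, 1, 1, 1, 1]

```text
time_s: 18.48
eef_pos: [575.8, 299.4, 120.8]
ee_rot: [-0.0, -0.034, 0.999, -0.001]
force: [0.5, 0.3, -3.6]
grip_width: 0.526
grip_force: 72.7
```

Request:
play_rows:
  translation:
    - [0.004, 0.055, 0]
    - [0.004, 0.06, 0]
    - [0.004, 0.06, 0]
  rotation:
    - [0, 0, 0]
    - [0, 0, 0]
    - [0, 0, 0]
  gripper: [1, 1, 1]

```text
time_s: 18.85
eef_pos: [568.2, 357.2, 120.4]
ee_rot: [-0.0, -0.034, 0.999, -0.001]
force: [0.4, -1.0, -2.3]
grip_width: 0.523
grip_force: 72.8
```

```bash
python3 - <<'E'
from h import *
print(ctrl.sense()['eef_pos'])
go(569,356.7,6.2,.068)
E
```

```text
[568.15786873 357.16656588 120.40446524]
shift [-0.0009, -0.0002, 0.1142] rot [-0.003, -0.0, 0.001]
```

Request:
play_rows:
  translation:
    - [0, 0, 0.055]
    - [0, 0, 0.095]
    - [0, 0, 0.11]
    - [0, 0, 0.1145]
    - [0, 0, 0.1145]
    - [0, 0, 0.1145]
    - [0, 0, 0.1145]
    - [0, 0, 0.1145]
    - [0, 0, 0.07]
    - [0, 0, 0.01]
  rotation:
    - [0, 0, 0]
    - [0, 0, 0]
    - [0, 0, 0]
    - [0, 0, 0]
    - [0, 0, 0]
    - [0, 0, 0]
    - [0, 0, 0]
    - [0, 0, 0]
    - [0, 0, 0]
    - [0, 0, 0]
  gripper: [1, 1, 1, 1, 1, -0.6, -0.6, -0.6, -0.6, -0.6]

```text
time_s: 20.1
eef_pos: [567.7, 357.0, 111.0]
ee_rot: [-0.001, -0.034, 0.999, -0.002]
force: [0.8, -0.4, 0.4]
grip_width: 0.8
grip_force: 0.0
```

```bash
python3 - <<'E'
from h import *
print(ctrl.sense()['eef_pos'])
go(660.4,159.7,110,-.14)
E
```

```text
[567.74388528 356.97042559 110.95860483]
shift [-0.079, -0.2031, 0.0014] rot [-0.003, -0.002, 0.208]
```

Move over to the gauge, hover, then descend to z of about 3 mm.

Request:
play_rows:
  translation:
    - [-0.02, -0.05, 0]
    - [-0.04, -0.1, 0]
    - [-0.06, -0.15, 0]
    - [-0.079, -0.203, 0]
    - [-0.079, -0.203, 0]
    - [-0.079, -0.203, 0]
  rotation:
    - [0, 0, 0.1]
    - [0, 0, 0.208]
    - [0, 0, 0.208]
    - [0, 0, 0.208]
    - [0, 0, 0.208]
    - [0, 0, 0.208]
  gripper: [-1, -1, -1, -1, -1, -1]

```text
time_s: 20.85
eef_pos: [660.9, 160.6, 111.3]
ee_rot: [0.0, 0.07, 0.998, -0.001]
force: [-0.7, 1.1, -0.7]
grip_width: 0.998
grip_force: 0.0
```

```bash
python3 - <<'E'
from h import *
print(ctrl.sense()['eef_pos'])
go(660.4,159.7,3,-.14)
E
```

```text
[660.87587666 160.57599295 111.31843568]
shift [0.0004, -0.0007, 0.1083] rot [-0.002, 0.001, 0.0]
```

Request:
play_rows:
  translation:
    - [0, 0, 0.05]
    - [0, 0, 0.085]
    - [0, 0, 0.102]
    - [0, 0, 0.108]
    - [0, 0, 0.108]
    - [0, 0, 0.108]
    - [0, 0, 0.108]
    - [0, 0, 0.108]
    - [0, 0, 0.108]
  rotation:
    - [0, 0, 0]
    - [0, 0, 0]
    - [0, 0, 0]
    - [0, 0, 0]
    - [0, 0, 0]
    - [0, 0, 0]
    - [0, 0, 0]
    - [0, 0, 0]
    - [0, 0, 0]
  gripper: [-1, -1, -1, -1, -1, 1, 1, 1, 1]
  force: 50

```text
time_s: 21.98
eef_pos: [661.7, 159.9, 4.4]
ee_rot: [0.001, 0.07, 0.998, -0.001]
force: [-0.5, -0.4, 5.9]
grip_width: 0.568
grip_force: 52.0
```

```bash
python3 - <<'E'
from h import *
print(ctrl.sense()['eef_pos'])
go(469,349.9,120,.068)
E
```

```text
[661.69254589 159.89646657   4.41111068]
shift [0.217, 0.1611, -0.1164] rot [-0.002, 0.002, -0.208]
```

Request:
play_rows:
  translation:
    - [0, 0, -0.05]
    - [0, 0, -0.1]
    - [0.035, 0.026, -0.116]
    - [0.075, 0.056, -0.116]
    - [0.115, 0.085, -0.116]
    - [0.155, 0.115, -0.116]
    - [0.195, 0.145, -0.116]
    - [0.217, 0.161, -0.116]
    - [0.217, 0.161, -0.116]
    - [0.217, 0.161, -0.116]
  rotation:
    - [0, 0, 0]
    - [0, 0, 0]
    - [0, 0, -0.1]
    - [0, 0, -0.208]
    - [0, 0, -0.208]
    - [0, 0, -0.208]
    - [0, 0, -0.208]
    - [0, 0, -0.208]
    - [0, 0, -0.208]
    - [0, 0, -0.208]
  gripper: [1, 1, 1, 1, 1, 1, 1, 1, 1, 1]

```text
time_s: 23.22
eef_pos: [469.1, 349.3, 118.7]
ee_rot: [0.0, -0.034, 0.999, -0.001]
force: [0.1, 0.3, -1.9]
grip_width: 0.571
grip_force: 52.3
```

```bash
python3 - <<'E'
from h import *
print(ctrl.sense()['eef_pos'])
go(469,349.9,7.2,.068)
E
```

```text
[469.08322184 349.32341021 118.69021706]
shift [0.0001, 0.0008, 0.1115] rot [-0.002, 0.0, -0.0]
```

Request:
play_rows:
  translation:
    - [0, 0, 0.055]
    - [0, 0, 0.092]
    - [0, 0, 0.107]
    - [0, 0, 0.1115]
    - [0, 0, 0.1115]
    - [0, 0, 0.1115]
    - [0, 0, 0.1115]
    - [0, 0, 0.1115]
    - [0, 0, 0.07]
    - [0, 0, 0.01]
  rotation:
    - [0, 0, 0]
    - [0, 0, 0]
    - [0, 0, 0]
    - [0, 0, 0]
    - [0, 0, 0]
    - [0, 0, 0]
    - [0, 0, 0]
    - [0, 0, 0]
    - [0, 0, 0]
    - [0, 0, 0]
  gripper: [1, 1, 1, 1, 1, -0.7, -0.7, -0.7, -0.7, -0.7]

```text
time_s: 24.48
eef_pos: [467.9, 349.4, 108.9]
ee_rot: [-0.001, -0.034, 0.999, -0.002]
force: [1.6, -0.1, 0.8]
grip_width: 0.848
grip_force: 0.0
```

Request:
play_rows:
  translation:
    - [0.04, -0.04, -0.02]
    - [0.08, -0.09, -0.06]
    - [0.1, -0.14, -0.1]
    - [0.1, -0.19, -0.12]
    - [0.1, -0.24, -0.12]
    - [0.1, -0.29, -0.12]
    - [0.1, -0.33, -0.12]
    - [0.1, -0.33, -0.12]
    - [0.1, -0.33, -0.12]
  rotation:
    - [0, 0, 0]
    - [0, 0, 0]
    - [0, 0, 0]
    - [0, 0, 0]
    - [0, 0, 0]
    - [0, 0, 0]
    - [0, 0, 0]
    - [0, 0, 0]
    - [0, 0, 0]
  gripper: [-1, -1, -1, -1, -1, -1, -1, -1, -1]

```text
time_s: 25.6
eef_pos: [391.2, 14.4, 229.5]
ee_rot: [0.0, -0.034, 0.999, -0.001]
force: [0.4, 0.6, 0.4]
grip_width: 1.002
grip_force: 0.0
```

```bash
python3 - <<'E'
from h import *
snap('wrist','w5.png'); snap('scene','s5.png')
cv2.imwrite('pics/s5c.png',cv2.resize(cv2.imread('pics/s5.png')[140:380,80:520],(800,436),interpolation=cv2.INTER_CUBIC))
E
```

```text
(no output)
```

View pics/w5.png

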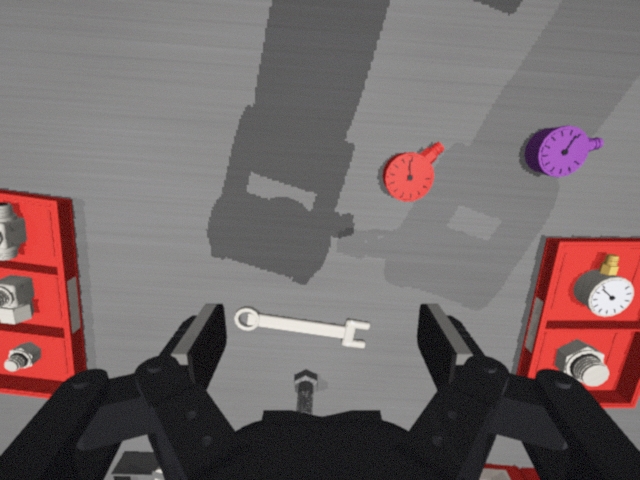

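View pics/s5c.png

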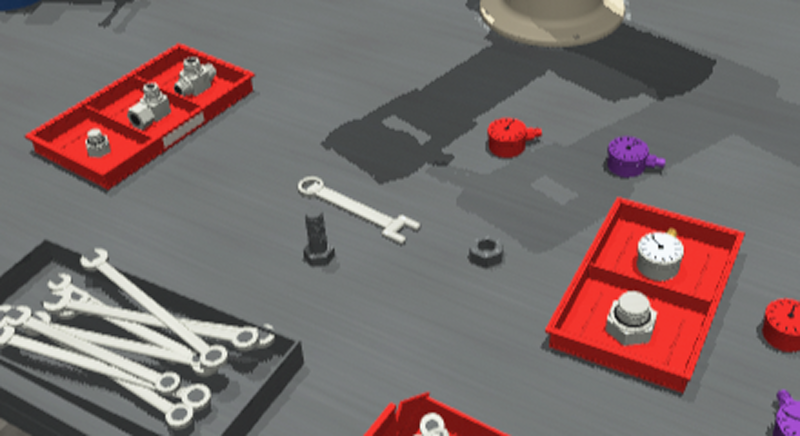

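All five parts appear placed, with the tools undisturbed. One closer check of tray3.

```bash
python3 - <<'E'
from h import *
a=cv2.imread('pics/s5.png')
l=cv2.resize(a[155:250,90:225],(675,475),interpolation=cv2.INTER_CUBIC); cv2.imwrite('pics/z.png',l)
E
```

```text
(no output)
```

View pics/z.png

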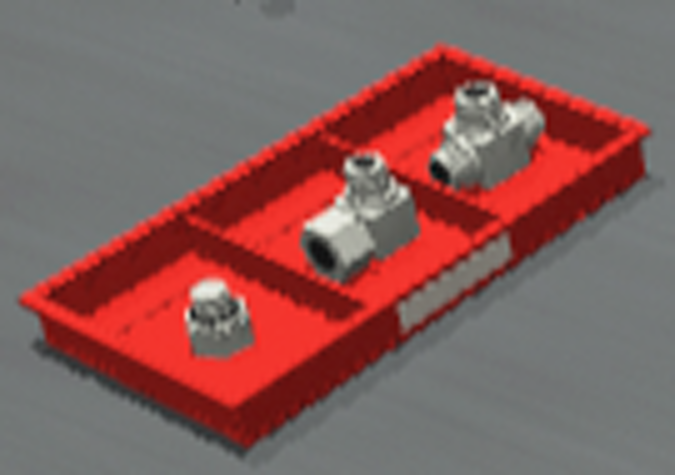

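The tee (475,140), elbow (360,215) and small plug (215,320) all stand upright on the tray floor, clear of the walls. I am handing in.

```bash
python3 -c "
from h import *
print(ctrl.finish_job())"
```

```text
the job is handed in; nothing more can be done
None
```

I placed all five parts upright in their tray compartments, left the bolt, nut and spanner where they were, and handed the job in after about 26 s of robot time; the hand-in returned no verdict.

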